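Sweep the walnut shells off the board into the scrap tray

TASK

Sweep all four empty half walnut shells along the chopping board and over its end into the steel scrap tray standing there. Only push the shells: do not pick up, pinch or press down hard on any of them. Leave the pomegranate and the little white bowl that stand among them where they are.

Things in the scene. Friction and masses are not known exactly. Their poses are not given: they have to be found in the camera images.
- board: thick dark wooden chopping board, fixed on the worktop; 260 (its x) x 340 (its y) mm, flat top 45 mm above the worktop. Origin: centre of its underside, at worktop height; z up. It lies turned by up to 0.17 rad from the world axes.
- tray: empty open stainless steel scrap tray, fixed, close against one of the board's two 260 mm wide ends (at the board's +y end or -y end, it changes); 240 (its x) x 120 (its y) x 35 mm high, walls and floor 4 mm, so its rim is 10 mm below the board's top. Its long side runs along the board's end, 2 mm away. Same axes as the board. Origin: centre of its underside, at worktop height.
- nut_box: light wooden box of the same outside size as the tray, filled to the rim with whole walnuts, fixed against the other end of the board. Not for shells. Origin: centre of its underside.
- shell1: empty half walnut shell, a small tan dome lying flat side down on the board, 36 mm across (widest 6 mm above its base), 18 mm high, about 12 g; slides when pushed low on its side. Origin: centre of its flat underside. The four shells start two and two in the strips along the board's -x and +x edges, 70 to 94 mm from the board's middle line, at least 85 mm apart.
- shell1_mid (a point): point inside the same half shell (shell1), 8 mm above the centre of its flat underside.
- shell2: empty half walnut shell, a small tan dome lying flat side down on the board, 36 mm across (widest 6 mm above its base), 18 mm high, about 12 g; slides when pushed low on its side. Origin: centre of its flat underside. The four shells start two and two in the strips along the board's -x and +x edges, 70 to 94 mm from the board's middle line, at least 85 mm apart.
- shell2_mid (a point): point inside the same half shell (shell2), 8 mm above the centre of its flat underside.
- shell3: empty half walnut shell, a small tan dome lying flat side down on the board, 36 mm across (widest 6 mm above its base), 18 mm high, about 12 g; slides when pushed low on its side. Origin: centre of its flat underside. The four shells start two and two in the strips along the board's -x and +x edges, 70 to 94 mm from the board's middle line, at least 85 mm apart.
- shell3_mid (a point): point inside the same half shell (shell3), 8 mm above the centre of its flat underside.
- shell4: empty half walnut shell, a small tan dome lying flat side down on the board, 36 mm across (widest 6 mm above its base), 18 mm high, about 12 g; slides when pushed low on its side. Origin: centre of its flat underside. The four shells start two and two in the strips along the board's -x and +x edges, 70 to 94 mm from the board's middle line, at least 85 mm apart.
- shell4_mid (a point): point inside the same half shell (shell4), 8 mm above the centre of its flat underside.
- pomegranate: red pomegranate, 70 mm across and 71 mm high with a small crown, 260 g, standing on the board's middle line towards one end, between the strips with the shells; must stay. Origin: centre of its underside.
- ramekin: small white ceramic bowl, 64 mm across the rim, 42 mm high, 180 g, on the board's middle line towards the other end; must stay. Origin: centre of its underside.
Mind the look-alikes: they are no part of the job. What is shaped like the shell4 but red is not meant. Leave any red or turquoise look-alike of the shell2 alone.

How it is judged:
By the outcome, as a careful person would: the job done as asked, in the order asked, and still so for the second after the job is handed in, with the robot touching nothing.
It also fails if it takes over 69 s, if anything falls off the work surface, if the arm or the gripper's body presses on something with over 40 N, if the wrist force passes 120 N, or if a joint passes its speed limit or range.

ROBOT

A 6-joint arm with a two-finger parallel gripper is mounted at the origin on the work surface. World frame = base frame: x ahead of the robot, y to its left, z up, the work surface at z = 0. Lengths are in mm, angles in rad, forces in N, time in s.
With the tool pointing down it reaches from about 400 to 925 mm from the base axis. Payload 12.5 kg.
Tool frame: the origin (TCP) lies midway between the tips of the shut fingers; the grasp point (between the pads) lies 19 mm behind it; z points along the fingers, y is the line along which they close (so a half turn about z gives the same grasp; the last joint's range is limited). The gripper opens to 95 mm and grips with 3 to 60 N. Pads are 20 mm wide; open, the fingers measure 119 mm over their backs; the gripper's body (75 mm by 180 mm) begins 59 mm behind the grasp point.
Start: joints at [-1.285, 0.491, 1.559, -0, 1.092, -0.106], TCP at [238.682, -577.649, 214.661] pointing down, gripper open.
Joint ranges: [-3.1, 3.1], [-0.84, 2.19], [0.05, 2.79], [-1.13, 4.28], [0.06, 2.93], [-2.69, 2.69]. Speed limits (rad/s): [2.22, 2.22, 2.79, 3.14, 3.14, 3.14].

INTERFACE

Orientations are given as [roll, pitch, yaw] about the fixed x, y, z axes, in that order (R = Rz(yaw) Ry(pitch) Rx(roll)).
In Python, from cell import state, read_camera, camera_info, env gives the robot as it stands.
- The arm moves only by the tool move_arm, never from a script. Its argument "commands" is a list of rows, each a list of 3 entries, a list of its own where there are three numbers: the shift along the world's x, y, z in cm, then the turn, a rotation vector about the world's x, y, z in degrees, then the opening, from 0 (shut) to 1 (fully open). A call has 1 to 10 rows; each row shifts and turns the commanded pose from where the row before left it; what a row does not reach is not made up. A row lasts 1/10 s, in which the tool goes at most 50 mm and 8.59 degrees, less where a joint would pass 70% of its speed; a pose out of reach is approached as far as the arm can. A call with a gripper value outside its range is refused whole. The fingers move at their own pace and stop on an object; the grip force is fixed at half the most. Time passes only in rows, so rows that do not move let the fingers close. It gives the time, the measured TCP pose, the force, the opening and the grip force at its end, in the units of the state.
- state(): the state, without advancing time (a new reading comes with each control period).
- read_camera(name): name is "scene" or "top" or "wrist"; returns the picture (420x560x3 uint8, blue, green, red); there is no depth.
- camera_info(name): a dict with "K" (3x3 intrinsics, pixels), "cam_to_world" (4x4, takes a point from camera to world coordinates). Camera axes: x right, y down, z forward; pixel columns grow to the right and rows downward; lengths in mm; the calibration is good to about 2 mm. A picture is of the moment at which its call begins: read the wrist's pose just before it. camera_info takes no time and is no camera call; for the wrist camera it gives the pose at the moment of the call.
- env.job_done(): hands the job in; it is judged then, once.
The state is a dict: "t": time; "joints": joint angles; "qvel": joint speeds; "tau": joint torques, N m; "eef_pos": TCP position; "tcp_rot": TCP orientation; "ft_force": force on the tool from outside, world axes, zero at the start; "moment": the same for the moment, N m; "opening": opening from 0.0 (shut) to 1.0 (fully open); "grip_force": force on a finger pad.
Only numpy, scipy, OpenCV 4.12 (cv2) and the standard library are available. Lean on these libraries where they do the work, as an engineer would, in place of code of your own. Each camera call takes 0.05 s, during which the arm holds its last target. There are 200 camera calls.

## Working session

There is one attempt and no reset: what is moved stays moved. The work goes in short steps, Python scripts to look and compute and a tool call to move; the robot and the scene stay as the last step left them, time stands still between calls to the robot, and variables do not carry over. Pictures are saved under pics/ and viewed, at most 10 in all, crops included, and the job is handed in when it is done.

Besides the shell and the picture viewer there is one more tool, called after "Call:" as name([rows], argument=value, ...), one row to a line, values as JSON. move_arm: Moves the arm, as the interface text tells. Its arguments: {"type":"object","properties":{"commands":{"type":"array"}},"required":["commands"]}

```bash
mkdir -p pics
python3 - <<'E'
from cell import *
import cv2
for n in("top","scene"):
    im=read_camera(n);cv2.imwrite(f"pics/{n}0.png",im);i=camera_info(n);print(n,i["K"],i["cam_to_world"])
s=state();print(s["t"],s["eef_pos"],s["tcp_rot"])
E
```

```text
top [[491.92060232   0.         274.51014925]
 [  0.         491.92060232 205.12577188]
 [  0.           0.           1.        ]] [[-2.81794138e-02 -9.92910394e-01  1.15476704e-01  4.52165978e+02]
 [-9.99350899e-01  2.53899558e-02 -2.55564227e-02  2.50725881e+01]
 [ 2.24432894e-02 -1.16121913e-01 -9.92981369e-01  9.39172355e+02]
 [ 0.00000000e+00  0.00000000e+00  0.00000000e+00  1.00000000e+00]]
scene [[441.38680151   0.         277.02424175]
 [  0.         441.38680151 207.78303433]
 [  0.           0.           1.        ]] [[-8.41607163e-01  3.54282104e-01 -4.07653742e-01  8.45541197e+02]
 [ 5.39983141e-01  5.66983535e-01 -6.22051347e-01  4.86716031e+02]
 [ 1.07512997e-02 -7.43649017e-01 -6.68483768e-01  5.64132248e+02]
 [ 0.00000000e+00  0.00000000e+00  0.00000000e+00  1.00000000e+00]]
0.1 [ 238.61806842 -577.4225491   214.09621891] [-3.14059066e+00 -9.77748404e-05  3.91807435e-01]
```

View pics/top0.png

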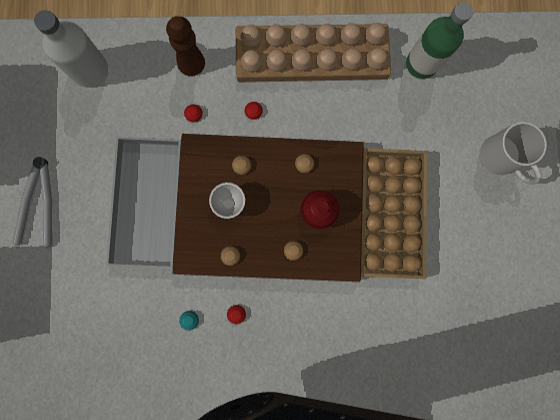

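View pics/scene0.png

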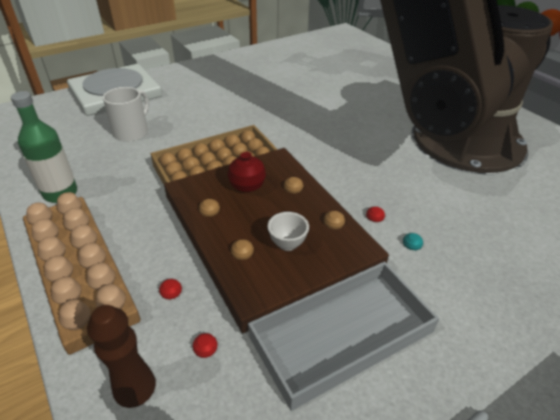

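The tray is at image left (world +y). The shells are near pixels (241,165), (304,163), (230,256) and (293,250), the bowl near (227,201) and the pomegranate near (320,209).

```bash
cat > h.py <<'E'
from cell import *
import cv2, numpy as np
def ray(u,v,z,n="top"):
    i=camera_info(n);T=i["cam_to_world"];d=T[:3,:3]@np.linalg.inv(i["K"])@[u,v,1];o=T[:3,3]
    return (o+d*(z-o[2])/d[2])[:2]
def tan(im):
    h=cv2.cvtColor(im,cv2.COLOR_BGR2HSV)
    m=cv2.inRange(h,(10,90,95),(22,200,255))
    m=cv2.morphologyEx(m,cv2.MORPH_OPEN,np.ones((3,3)))
    n,l,s,c=cv2.connectedComponentsWithStats(m)
    return [(c[k],s[k,4],s[k,:4]) for k in range(1,n) if s[k,4]>60]
E
python3 - <<'E'
from h import *
np.set_printoptions(precision=1,suppress=True)
im=cv2.imread("pics/top0.png")
h=cv2.cvtColor(im,cv2.COLOR_BGR2HSV)
for p in [(241,165),(304,163),(230,256),(270,180),(395,205)]:print(p,h[p[1],p[0]])
# board: dark brown
m=((h[...,2]<95)&(h[...,1]>90)&((h[...,0]<15)|(h[...,0]>172))).astype('u1')
m=cv2.morphologyEx(m,cv2.MORPH_OPEN,np.ones((5,5)))
c=max(cv2.findContours(m,0,2)[0],key=cv2.contourArea)
w=np.array([ray(*p[0],45) for p in cv2.convexHull(c)],np.float32)
r=cv2.minAreaRect(w);print(r,cv2.boxPoints(r))
cx=np.array(r[0])
B=cv2.boxPoints(r);e=[B[1]-B[0],B[2]-B[1]];L=max(e,key=np.linalg.norm);L=L/np.linalg.norm(L);L*=np.sign(L[1])
X=np.array([L[1],-L[0]]);print("Y",L,"X",X,"yaw",np.degrees(np.arctan2(-L[0],L[1])))
for c,a,b in tan(im):
    p=ray(*c,52)
    d=p-cx
    if abs(d@L)<170 and abs(d@X)<130: print("shell",c,a,p,"board",d@X,d@L)
for nm,uv,z in(("bowl",(227,201),85),("pom",(320,209),80)):
    p=ray(*uv,z);print(nm,p,(p-cx)@X,(p-cx)@L)
E
```

```text
(241, 165) [ 16 118 130]
(304, 163) [ 16 112 132]
(230, 256) [ 16 111 131]
(270, 180) [ 11 143  59]
(395, 205) [ 16 118 127]
((554.5291748046875, 11.465927124023438), (338.4099426269531, 256.81463623046875), 85.98609161376953) [[ 414.6 -148.3]
 [ 670.8 -166.3]
 [ 694.5  171.3]
 [ 438.3  189.2]]
Y [0.1 1. ] X [ 1.  -0.1] yaw -4.0139084
shell [302.5 163.4] 209 [631.1 -51.4] board 80.81696050410619 -57.32369473355014
shell [239.1 165.1] 204 [630.8  65. ] board 72.34606508031746 58.697355058192294
shell [291.2 251.1] 209 [471.3 -25.5] board -80.41990152987599 -42.70624589892062
shell [227.8 256.3] 203 [465.3  88.6] board -94.44927993148619 70.65217827126706
bowl [560.9  85.9] 1.1220208909435152 74.65412849565789
pom [543.2 -76.9] -5.145321752116323 -88.99134202721793
```

Call:
move_arm([
  [[4,2.5,0],[0,0,8],0.27],
  [[4,2.5,0],[0,0,8],0.27],
  [[4,2.5,0],[0,0,8],0.27],
  [[4,2.5,0],[0,0,8],0.27],
  [[1,4.5,0],[0,0,8],0.27],
  [[1,4.5,0],[0,0,8],0.27],
  [[1,4.5,0],[0,0,8],0.27],
  [[1,4.5,0],[0,0,7.5],0.27],
  [[1,4.5,0],[0,0,0],0.27],
  [[1,4.5,0],[0,0,0],0.27],
])

```text
t: 1.1
eef_pos: [458.6, -205.8, 214.6]
tcp_rot: [-3.141, -0.0, 1.5]
ft_force: [1.2, 0.3, -0.0]
opening: 0.28
grip_force: 0.0
```

Call:
move_arm([
  [[0,4.2,0],[0,0,0],0.27],
  [[0,4.2,0],[0,0,0],0.27],
  [[0,4.2,0],[0,0,0],0.27],
  [[0,4.2,0],[0,0,0],0.27],
  [[0,4.2,0],[0,0,0],0.27],
  [[0,4.1,0],[0,0,0],0.27],
  [[0,0,-3],[0,0,0],0.27],
  [[0,0,-3],[0,0,0],0.27],
  [[0,0,0],[0,0,0],0.27],
  [[0,0,0],[0,0,0],0.27],
])

```text
t: 2.1
eef_pos: [458.8, 43.3, 155.0]
tcp_rot: [-3.141, 0.0, 1.5]
ft_force: [-0.5, 0.2, 0.0]
opening: 0.273
grip_force: 0.0
```

Call:
move_arm([
  [[0.35,-0.3,-3],[0,0,0],0.27],
  [[0,0,-3],[0,0,0],0.27],
  [[0,0,-2.5],[0,0,0],0.27],
  [[0,0,-1],[0,0,0],0.27],
  [[0,0,0],[0,0,0],0.27],
  [[0,0,-0.5],[0,0,0],0.27],
  [[0,0,-0.5],[0,0,0],0.27],
  [[0,0,0],[0,0,0],0.27],
])

```text
t: 2.9
eef_pos: [462.3, 40.3, 49.9]
tcp_rot: [3.141, 0.0, 1.5]
ft_force: [0.3, -0.3, 0.7]
opening: 0.269
grip_force: 0.0
```

Run:
```python
from h import *
a=read_camera("scene");b=read_camera("wrist")
cv2.imwrite("pics/c1.png",np.hstack([cv2.resize(a[100:310,120:400],(400,300)),cv2.resize(b,(400,300))]))
```

```text
(no output)
```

View pics/c1.png

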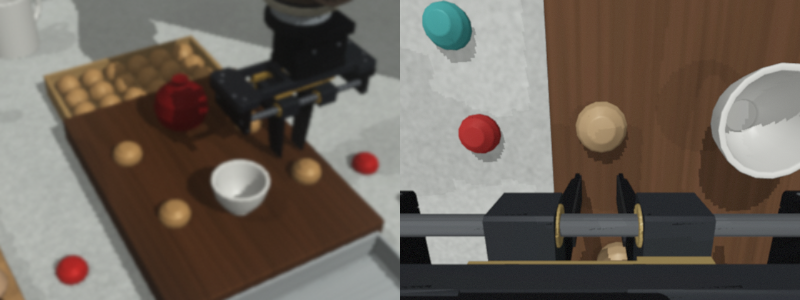

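The shell is centred between the fingers in the wrist view, and the fingers are clear behind it. Pushing along the board.

Call:
move_arm([
  [[0.04,0.6,0],[0,0,0],0.27],
  [[0.07,1,0],[0,0,0],0.27],
  [[0.07,1,0],[0,0,0],0.27],
  [[0.07,1,0],[0,0,0],0.27],
  [[0.07,1,0],[0,0,0],0.27],
  [[0.07,1,0],[0,0,0],0.27],
  [[0.07,1,0],[0,0,0],0.27],
  [[0.07,1,0],[0,0,0],0.27],
  [[0.07,1,0],[0,0,0],0.27],
  [[0.07,1,0],[0,0,0],0.27],
])

```text
t: 4.0
eef_pos: [468.9, 137.2, 49.6]
tcp_rot: [3.142, 0.0, 1.5]
ft_force: [0.5, -0.1, 0.7]
opening: 0.267
grip_force: 0.1
```

Call:
move_arm([
  [[0.07,1,0],[0,0,0],0.27],
  [[0.07,1,0],[0,0,0],0.27],
  [[0.07,1,0],[0,0,0],0.27],
  [[0.07,1,0],[0,0,0],0.27],
  [[0.07,1,0],[0,0,0],0.27],
  [[0.07,1,0],[0,0,0],0.27],
  [[0.07,1,0],[0,0,0],0.27],
  [[0.03,0.5,0],[0,0,0],0.27],
  [[0,0,0],[0,0,0],0.27],
])

```text
t: 4.9
eef_pos: [474.0, 212.0, 49.6]
tcp_rot: [3.141, 0.0, 1.501]
ft_force: [0.7, -0.9, 0.0]
opening: 0.271
grip_force: 0.0
```

Run:
```python
from h import *
a=read_camera("scene");b=read_camera("wrist")
cv2.imwrite("pics/c2.png",np.hstack([cv2.resize(a[180:390,200:480],(400,300)),cv2.resize(b,(400,300))]))
```

```text
(no output)
```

View pics/c2.png

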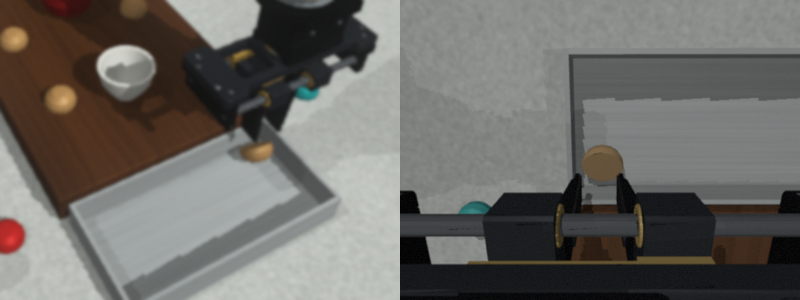

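The shell is tipping over the tray's near wall, with its back edge still at the fingers. I'll push 2 cm further, lift and go behind the next shell.

Call:
move_arm([
  [[0.07,1,0],[0,0,0],0.27],
  [[0.07,1,0],[0,0,0],0.27],
  [[0,0,0],[0,0,0],0.27],
  [[0,0,3],[0,0,0],0.27],
  [[0,0,4],[0,0,0],0.27],
  [[0,-2,3],[0,0,0],0.27],
  [[0,-4.5,0],[0,0,0],0.27],
  [[0,-4.5,0],[0,0,0],0.27],
  [[0,-4.5,0],[0,0,0],0.27],
  [[-0.35,-4.5,0],[0,0,0],0.27],
])

```text
t: 6.0
eef_pos: [471.9, 29.8, 149.8]
tcp_rot: [3.141, 0.0, 1.501]
ft_force: [1.0, 0.8, 0.4]
opening: 0.272
grip_force: 0.0
```

Call:
move_arm([
  [[-0.35,-4.5,0],[0,0,0],0.27],
  [[0,-4,0],[0,0,0],0.27],
  [[0,-2,0],[0,0,0],0.27],
  [[0,0,0],[0,0,0],0.27],
  [[0,0,0],[0,0,0],0.27],
])

```text
t: 6.5
eef_pos: [468.3, -73.5, 149.6]
tcp_rot: [-3.141, -0.0, 1.499]
ft_force: [0.6, -0.4, 0.8]
opening: 0.269
grip_force: 0.0
```

Run:
```python
from h import *
b=read_camera("top");a=read_camera("scene");a2=read_camera("wrist")
cv2.imwrite("pics/c3.png",np.vstack([np.hstack([cv2.resize(x,(400,300)) for x in (b,a)]),np.hstack([cv2.resize(a2,(400,300)),np.zeros((300,400,3),'u1')])]))
```

```text
(no output)
```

View pics/c3.png

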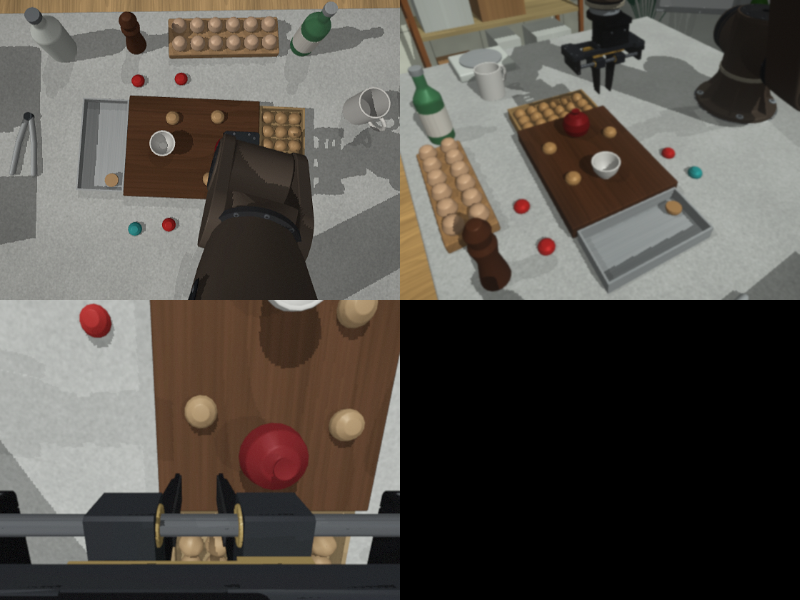

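The first shell lies in the tray and the bowl and pomegranate are untouched. The second shell is straight ahead of the fingers at wrist-view (200,411).

Call:
move_arm([
  [[0,0,-3],[0,0,0],0.27],
  [[0,0,-3],[0,0,0],0.27],
  [[0,0,-2],[0,0,0],0.27],
  [[0,0,-1.5],[0,0,0],0.27],
  [[0,0,-0.5],[0,0,0],0.27],
  [[0,0,0],[0,0,0],0.27],
  [[0.04,0.6,0],[0,0,0],0.27],
  [[0.07,1,0],[0,0,0],0.27],
  [[0.07,1,0],[0,0,0],0.27],
  [[0.07,1,0],[0,0,0],0.27],
])

```text
t: 7.65
eef_pos: [471.1, -36.6, 50.1]
tcp_rot: [3.141, 0.0, 1.5]
ft_force: [-0.0, -0.2, -0.4]
opening: 0.269
grip_force: 0.1
```

Call:
move_arm([
  [[0.08,1.2,0],[0,0,0],0.27],
  [[0.08,1.2,0],[0,0,0],0.27],
  [[0.08,1.2,0],[0,0,0],0.27],
  [[0.09,1.2,0],[0,0,0],0.27],
  [[0.08,1.2,0],[0,0,0],0.27],
  [[0.09,1.2,0],[0,0,0],0.27],
  [[0.08,1.2,0],[0,0,0],0.27],
  [[0.09,1.2,0],[0,0,0],0.27],
  [[0.08,1.2,0],[0,0,0],0.27],
  [[0.09,1.2,0],[0,0,0],0.27],
])

```text
t: 8.65
eef_pos: [479.4, 83.3, 49.6]
tcp_rot: [3.142, 0.0, 1.5]
ft_force: [0.4, -0.6, 0.2]
opening: 0.269
grip_force: 0.3
```

Call:
move_arm([
  [[0.08,1.2,0],[0,0,0],0.27],
  [[0.08,1.2,0],[0,0,0],0.27],
  [[0.08,1.2,0],[0,0,0],0.27],
  [[0.09,1.2,0],[0,0,0],0.27],
  [[0.08,1.2,0],[0,0,0],0.27],
  [[0.09,1.2,0],[0,0,0],0.27],
  [[0.08,1.2,0],[0,0,0],0.27],
  [[0.07,1,0],[0,0,0],0.27],
  [[0.07,1,0],[0,0,0],0.27],
  [[0.07,1,0],[0,0,0],0.27],
])

```text
t: 9.65
eef_pos: [487.3, 197.2, 49.6]
tcp_rot: [-3.142, 0.0, 1.5]
ft_force: [0.3, 0.5, 1.0]
opening: 0.27
grip_force: 0.0
```

Call:
move_arm([
  [[0.07,1,0],[0,0,0],0.27],
  [[0.07,1,0],[0,0,0],0.27],
  [[0,0,0],[0,0,0],0.27],
])

```text
t: 9.95
eef_pos: [488.8, 217.5, 49.6]
tcp_rot: [3.141, -0.0, 1.501]
ft_force: [-0.6, 0.4, -0.1]
opening: 0.269
grip_force: 0.0
```

Run:
```python
from h import *
b=read_camera("top");a=read_camera("scene");a2=read_camera("wrist")
cv2.imwrite("pics/c4.png",np.vstack([np.hstack([cv2.resize(x,(400,300)) for x in (b,a)]),np.hstack([cv2.resize(a2,(400,300)),np.zeros((300,400,3),'u1')])]))
```

```text
(no output)
```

View pics/c4.png

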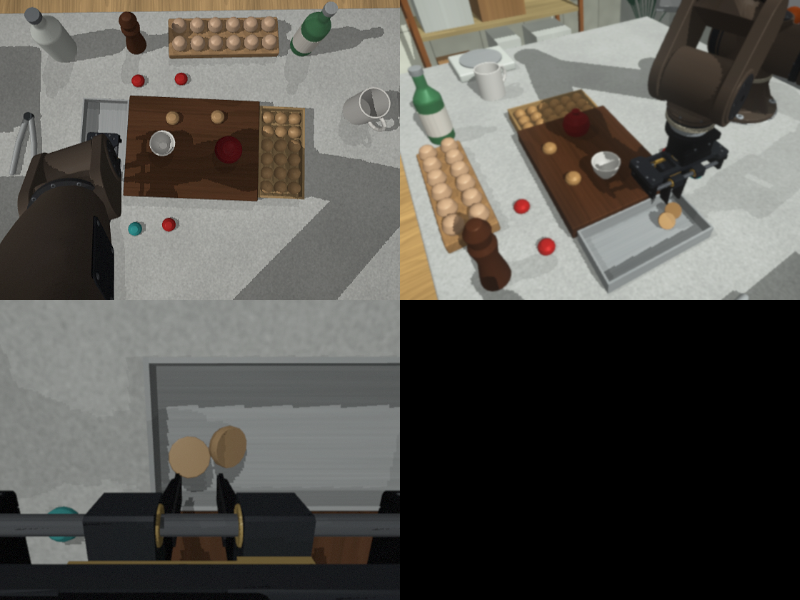

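Both left-strip shells are in the tray (wrist view (188,456) and (228,447)). Now the front shell in the other strip.

Call:
move_arm([
  [[0,0,3],[0,0,0],0.27],
  [[0,0,4],[0,0,0],0.27],
  [[2,-2,3],[0,0,0],0.27],
  [[2.5,-3,0],[0,0,0],0.27],
  [[2.5,-4,0],[0,0,0],0.27],
  [[2.5,-4,0],[0,0,0],0.27],
  [[2.5,-4,0],[0,0,0],0.27],
  [[1.9,-2.8,0],[0,0,0],0.27],
  [[0,0,0],[0,0,0],0.27],
  [[0,0,0],[0,0,0],0.27],
])

```text
t: 11.1
eef_pos: [627.3, 17.5, 149.2]
tcp_rot: [-3.141, -0.0, 1.498]
ft_force: [-0.5, -0.4, -0.0]
opening: 0.271
grip_force: 0.0
```

Run:
```python
from h import *
np.set_printoptions(precision=1,suppress=True)
b=read_camera("wrist")
cv2.imwrite("pics/c5.png",b);print(state()["eef_pos"])
for c,a,_ in tan(b):
  if a>600: print(c,a,ray(*c,52,"wrist"))
```

```text
[627.   18.4 149.4]
[256.5  66.2] 1247 [618.3 129.9]
[280.8  92.6] 4100 [634.4 110.8]
[479.6 211.1] 2742 [786.8   9.7]
[517.2 190. ] 602 [814.8  24.9]
[296.1 365.5] 2407 [ 631.7 -126. ]
```

View pics/c5.png

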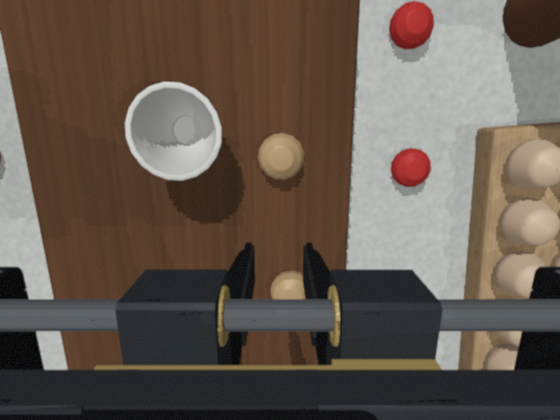

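The third shell is at (281,157), in line with the gap between the fingers, and the bowl is well to the side.

Call:
move_arm([
  [[0,0,-3],[0,0,0],0.27],
  [[0,0,-3],[0,0,0],0.27],
  [[0,0,-2],[0,0,0],0.27],
  [[0,0,-1.5],[0,0,0],0.27],
  [[0,0,-0.4],[0,0,0],0.27],
  [[0,0,0],[0,0,0],0.27],
  [[0.04,0.6,0],[0,0,0],0.27],
  [[0.07,1,0],[0,0,0],0.27],
  [[0.07,1,0],[0,0,0],0.27],
  [[0.07,1,0],[0,0,0],0.27],
])

```text
t: 12.15
eef_pos: [630.4, 55.5, 51.2]
tcp_rot: [3.141, -0.0, 1.5]
ft_force: [0.5, -0.2, 0.1]
opening: 0.272
grip_force: 0.2
```

Call:
move_arm([
  [[0.08,1.2,0],[0,0,0],0.27],
  [[0.08,1.2,0],[0,0,0],0.27],
  [[0.08,1.2,0],[0,0,0],0.27],
  [[0.09,1.2,0],[0,0,0],0.27],
  [[0.08,1.2,0],[0,0,0],0.27],
  [[0.09,1.2,0],[0,0,0],0.27],
  [[0.08,1.2,0],[0,0,0],0.27],
  [[0.09,1.2,0],[0,0,0],0.27],
  [[0.08,1.2,0],[0,0,0],0.27],
  [[0.09,1.2,0],[0,0,0],0.27],
])

```text
t: 13.15
eef_pos: [638.6, 175.4, 50.6]
tcp_rot: [-3.142, -0.0, 1.5]
ft_force: [-0.0, 0.8, 0.3]
opening: 0.27
grip_force: 0.0
```

Call:
move_arm([
  [[0.07,1,0],[0,0,0],0.27],
  [[0.07,1,0],[0,0,0],0.27],
  [[0.07,1,0],[0,0,0],0.27],
  [[0.07,1,0],[0,0,0],0.27],
  [[0.07,1,0],[0,0,0],0.27],
  [[0,0,0],[0,0,0],0.27],
])

```text
t: 13.75
eef_pos: [642.1, 225.6, 50.6]
tcp_rot: [3.141, -0.0, 1.501]
ft_force: [-0.2, -1.1, -1.0]
opening: 0.27
grip_force: 0.0
```

Run:
```python
from h import *
b=read_camera("top");a=read_camera("scene");a2=read_camera("wrist")
cv2.imwrite("pics/c6.png",np.vstack([np.hstack([cv2.resize(x,(400,300)) for x in (b,a)]),np.hstack([cv2.resize(a2,(400,300)),np.zeros((300,400,3),'u1')])]))
```

```text
(no output)
```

View pics/c6.png

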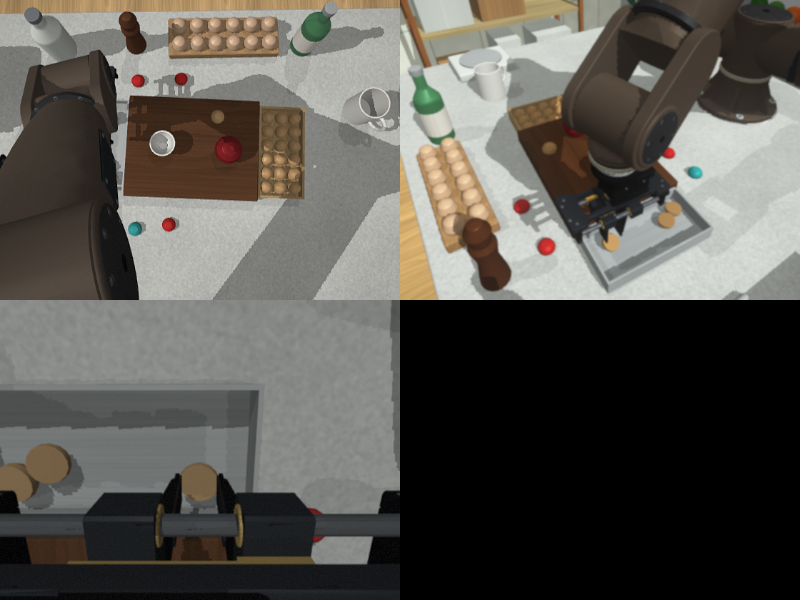

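The third shell is over the end at (198,480), below the fingertips. I'll lift and go behind the fourth.

Call:
move_arm([
  [[0,0,2],[0,0,0],0.27],
  [[0,0,4],[0,0,0],0.27],
  [[0,-2,4],[0,0,0],0.27],
  [[0,-4.5,0],[0,0,0],0.27],
  [[0,-4.5,0],[0,0,0],0.27],
  [[0,-4.5,0],[0,0,0],0.27],
  [[-0.4,-4.5,0],[0,0,0],0.27],
  [[-0.5,-4.5,0],[0,0,0],0.27],
  [[-0.5,-4.5,0],[0,0,0],0.27],
  [[0,-2.4,0],[0,0,0],0.27],
])

```text
t: 14.9
eef_pos: [627.2, -93.4, 150.8]
tcp_rot: [3.142, 0.0, 1.497]
ft_force: [0.3, -0.1, -0.3]
opening: 0.269
grip_force: 0.0
```

Call:
move_arm([
  [[0,-1,0],[0,0,0],0.27],
  [[0,0,0],[0,0,0],0.27],
  [[0,0,0],[0,0,0],0.27],
])

```text
t: 15.2
eef_pos: [628.1, -98.8, 150.6]
tcp_rot: [-3.141, -0.0, 1.5]
ft_force: [0.2, 0.2, -0.3]
opening: 0.265
grip_force: 0.0
```

Run:
```python
from h import *
b=read_camera("top");a=read_camera("scene");a2=read_camera("wrist")
cv2.imwrite("pics/c7.png",np.vstack([np.hstack([cv2.resize(x,(400,300)) for x in (b,a)]),np.hstack([cv2.resize(a2,(400,300)),np.zeros((300,400,3),'u1')])]))
```

```text
(no output)
```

View pics/c7.png

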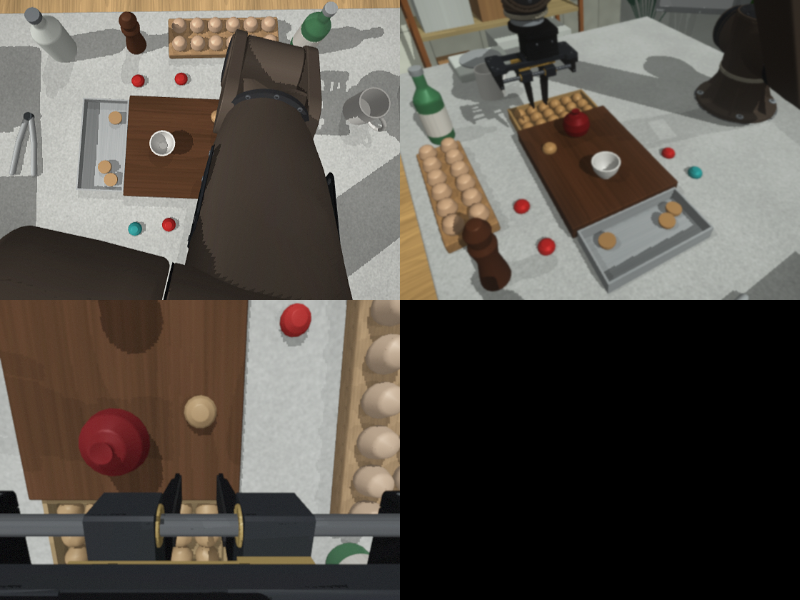

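Three shells lie in the tray, and the last is centred ahead of the fingers at wrist-view (200,411). I'll steer it slightly inward at the end of the push so it lands beside the third shell.

Call:
move_arm([
  [[0,0,-3],[0,0,0],0.27],
  [[0,0,-3],[0,0,0],0.27],
  [[0,0,-2],[0,0,0],0.27],
  [[0,0,-1.5],[0,0,0],0.27],
  [[0,0,-0.55],[0,0,0],0.27],
  [[0,0,0],[0,0,0],0.27],
  [[0.04,0.6,0],[0,0,0],0.27],
  [[0.07,1,0],[0,0,0],0.27],
  [[0.07,1,0],[0,0,0],0.27],
  [[0.07,1,0],[0,0,0],0.27],
])

```text
t: 16.35
eef_pos: [630.8, -62.5, 50.7]
tcp_rot: [3.141, 0.0, 1.5]
ft_force: [-0.8, -0.6, 0.5]
opening: 0.274
grip_force: 0.1
```

Call:
move_arm([
  [[0.08,1.2,0],[0,0,0],0.27],
  [[0.08,1.2,0],[0,0,0],0.27],
  [[0.08,1.2,0],[0,0,0],0.27],
  [[0.09,1.2,0],[0,0,0],0.27],
  [[0.08,1.2,0],[0,0,0],0.27],
  [[0.09,1.2,0],[0,0,0],0.27],
  [[0.08,1.2,0],[0,0,0],0.27],
  [[0.09,1.2,0],[0,0,0],0.27],
  [[0.08,1.2,0],[0,0,0],0.27],
  [[0.09,1.2,0],[0,0,0],0.27],
])

```text
t: 17.35
eef_pos: [639.0, 57.4, 50.2]
tcp_rot: [3.142, -0.0, 1.5]
ft_force: [-0.3, -1.5, -0.1]
opening: 0.271
grip_force: 0.2
```

Call:
move_arm([
  [[0.08,1.2,0],[0,0,0],0.27],
  [[0.08,1.2,0],[0,0,0],0.27],
  [[0.08,1.2,0],[0,0,0],0.27],
  [[0.09,1.2,0],[0,0,0],0.27],
  [[0,1.2,0],[0,0,0],0.27],
  [[-0.25,1.1,0],[0,0,0],0.27],
  [[-0.3,1,0],[0,0,0],0.27],
  [[-0.3,1,0],[0,0,0],0.27],
  [[-0.3,1,0],[0,0,0],0.27],
  [[-0.3,1,0],[0,0,0],0.27],
])

```text
t: 18.35
eef_pos: [627.5, 168.1, 50.2]
tcp_rot: [3.141, -0.0, 1.5]
ft_force: [0.1, 0.0, -0.0]
opening: 0.274
grip_force: 0.0
```

Call:
move_arm([
  [[-0.1,1,0],[0,0,0],0.27],
  [[0.05,1,0],[0,0,0],0.27],
  [[0.07,1,0],[0,0,0],0.27],
  [[0.07,1,0],[0,0,0],0.27],
  [[0.07,1,0],[0,0,0],0.27],
  [[0,0,0],[0,0,0],0.27],
  [[0,0,2],[0,0,0],0.27],
  [[0,0,4],[0,0,0],0.27],
  [[0,-3,4],[0,0,0],0.27],
  [[0,-4.5,2],[0,0,0],0.27],
])

```text
t: 19.35
eef_pos: [630.1, 143.1, 173.4]
tcp_rot: [3.138, -0.001, 1.503]
ft_force: [1.3, 0.3, -1.0]
opening: 0.269
grip_force: 0.0
```

Call:
move_arm([
  [[0,-4.5,1],[0,0,0],0.27],
  [[0,-4.5,0],[0,0,0],0.27],
  [[0,-4.5,0],[0,0,0],0.27],
  [[0,-4.5,0],[0,0,0],0.27],
  [[0,-4.5,0],[0,0,0],0.27],
  [[0,-3,0],[0,0,0],0.27],
  [[0,0,0],[0,0,0],0.27],
  [[0,0,0],[0,0,0],0.27],
])

```text
t: 20.15
eef_pos: [629.1, -113.1, 180.0]
tcp_rot: [-3.141, -0.0, 1.498]
ft_force: [-0.2, -0.0, -0.5]
opening: 0.27
grip_force: 0.0
```

Run:
```python
from h import *
b=read_camera("top");a=read_camera("scene")
cv2.imwrite("pics/c8.png",np.vstack([np.hstack([cv2.resize(x,(400,300)) for x in (b,a)]),np.hstack([cv2.resize(b[120:300,100:340],(400,300)),cv2.resize(a[180:390,200:480],(400,300))])]))
```

```text
(no output)
```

View pics/c8.png

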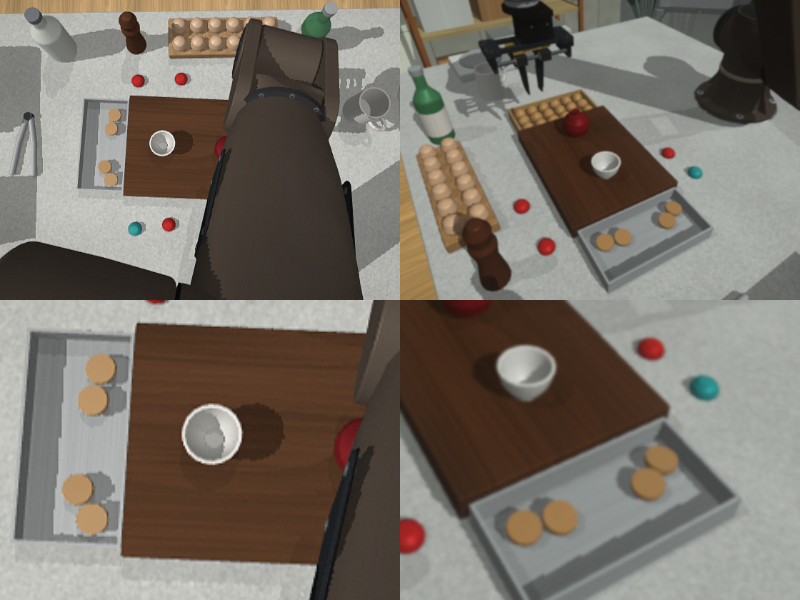

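All four shells lie in the tray (crop at (100,368), (93,400), (77,489) and (92,519)), and the bowl and pomegranate are where they were. Handing in.

```bash
python3 -c "
from cell import *
print(env.job_done())"
```

```text
the job is handed in; nothing more can be done
None
```

All four half walnut shells were swept over the board's end into the steel tray, the pomegranate and bowl look undisturbed in the camera images, and the job is handed in at about 20 s (no verdict was returned).

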